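# Refit the coin hopper paddle wheel

### The job

Get the grey reject housing ready for its cross pin: first press its hinged cover down until the catch holds it shut by itself, then pick up the brass paddle wheel by its hub, slide it over the short drive pin on the housing's deck until it drops on, and press it fully down against the sprung seat. Finish while still holding the wheel pressed down there (do not let go), with the cover still shut, and leave the bucket, canisters, punch and screwdriver where they are.

Things in the scene. Friction and masses are not known exactly. Their poses are not given: they have to be found in the camera images.
- housing: Dusty grey fixed housing, 150 mm (x) by 270 mm (y), 45 mm high, with a small catch bracket, 53 mm high, standing 27 mm out of its front (-x) wall in line with the cover. Origin at the centre of its underside. Its +y half is an open chute with the hinged cover; its -y half is a flat deck at height 45 mm with the drive pin and the sprung seat. Turned about z by up to 0.3 rad.
- cover (a joint): Hinge of the light-grey chute cover, rad: 0 = shut, flat on the housing; it starts open at about 0.85 to 1.05 and can open to 1.15. A weak spring lifts it (under 2 N at the blue pad); over the last 0.1 rad a sprung ball in the small bracket on the housing's front wall resists (about 5 N at the pad), snaps over the nose on the cover's free edge and then holds it shut at 0.
- cover_hinge (a point): Point on the cover's hinge line, half-way along it: at (62, 68, 45) mm in the housing's frame. The hinge line runs along the housing's y, on its far (+x) side; the cover reaches from it 132 mm towards the housing's -x when shut and its free edge swings up to open. The point turns with the cover.
- cover_pad (a point): Centre of the top face of the blue thumb pad on the cover, the place to press: 104 mm from the hinge line, towards the free edge, and 9 mm above the cover's underside. Pad 28 by 44 mm, 5 mm high, on a 4 mm plate 118 mm wide. Its z axis is the cover's outward normal.
- pin_tip (a point): Top of the fixed upright steel drive pin, at (0, -68, 69) mm in the housing's frame, 24 mm above the deck; pin 10 mm in diameter, its last 5 mm tapering to 4 mm. The wheel hides it once above it. Its axes are the housing's.
- seat (a joint): Travel of the copper sprung seat, a disc 44 mm in diameter round the pin, m: 0 = up (its top 9 mm above the deck, 15 mm below the pin's tip), 0.007 = fully down (top 2 mm above the deck). Its spring pushes up with 7 N when up and 14 N when fully down, so the wheel's weight alone does not sink it.
- wheel_center (a point): Brass paddle wheel lying flat, hub up: point on its axis half-way up, 28 mm above its underside. Disc 84 mm in diameter and 5 mm thick, six radial paddles up to 14 mm above the underside, plain round hub 30 mm in diameter and 56 mm high on top, to be gripped above the paddles. A blind bore 13 mm in diameter and 30 mm deep opens in the middle of the underside. About 0.45 kg. z is its axis.
- bucket_center (a point): Chrome escrow bucket, round, 76 mm in diameter, 65 mm high; its centre. To be left alone.
- canister_silver_center (a point): Silver screw-top canister, 56 mm in diameter, 100 mm high; its centre. To be left alone.
- canister_blue_center (a point): Blue screw-top canister, 56 mm in diameter, 100 mm high; its centre. To be left alone.
- punch_center (a point): Steel drift punch lying flat beyond the housing, 115 mm long, 13 mm thick; near its middle. To be left alone.
- screwdriver_grip (a point): Green-handled screwdriver lying beyond the housing; the point to grip it. To be left alone.
There are look-alikes about, which are no part of the job. There is more than one size of the part that bears wheel_center; the job needs the largest.

How it is judged:
By the outcome, as a careful person would: the job done as asked, in the order asked, and still so for the second after the job is handed in, while the arm keeps its last pose, push and grip.
It also fails if it takes over 51 s, if anything falls off the work surface, if the arm or the gripper's body presses on something with over 40 N, if the wrist force passes 120 N, or if a joint passes its speed limit or range.

### The arm

A 6-joint arm with a two-finger parallel gripper is mounted at the origin on the work surface. World frame = base frame: x ahead of the robot, y to its left, z up, the work surface at z = 0. Lengths are in mm, angles in rad, forces in N, time in s.
With the tool pointing down it reaches from about 300 to 775 mm from the base axis. Payload 14.6 kg.
Tool frame: the origin (TCP) lies between the finger pads; the fingertips stand 11 mm ahead of it and the grasp point (between the pads) lies 8 mm behind it; z points along the fingers, y is the direction in which the jaws open and shut (so a half turn about z gives the same grasp; the last joint's range is limited). The gripper opens to 94 mm and grips with 3 to 60 N. Pads are 16 mm wide; open, the fingers measure 119 mm over their backs; the gripper's body (75 mm by 177 mm) begins 78 mm behind the grasp point.
Start: joints at [-1.253, 0.3, 1.521, -0, 1.321, -0.067], TCP at [206.448, -509.773, 216.446] pointing down, gripper open.
Joint ranges: [-3.03, 3.03], [-0.79, 2.21], [0.23, 2.52], [-1.04, 4.18], [0, 3.07], [-2.55, 2.55]. Speed limits (rad/s): [2.22, 2.22, 2.57, 3.14, 3.14, 3.14].

### API

Orientations are given as [roll, pitch, yaw] about the fixed x, y, z axes, in that order (R = Rz(yaw) Ry(pitch) Rx(roll)).
In Python, from cell import * gives the robot as it stands.
- The arm moves only by the tool arm_command, never from a script. Its argument "deltas" is a list of rows, each an object with "xyz": the shift along the world's x, y, z in m, a list of three; "turn": the turn, a rotation vector about the world's x, y, z in rad, a list of three. A call has 1 to 12 rows; each row shifts and turns the commanded pose from where the row before left it; what a row does not reach is not made up. A row lasts 1/8 s, in which the tool goes at most 62.5 mm and 10.7 degrees, less where a joint would pass 70% of its speed; a pose out of reach is approached as far as the arm can. A call with a gripper value outside its range is refused whole. "gripper" is the closure, from 0 (fully open) to 1 (shut), set as the call begins (left out, the last holds). The fingers move at their own pace and stop on an object; "force" is the grip in N (left out, the last holds). Time passes only in rows, so rows that do not move let the fingers close. It gives the time, the measured TCP pose, the force and the opening at its end, in the units of the state.
- read_state(): the state, without advancing time (a new reading comes with each control period).
- camera(name): name is "scene" or "side" or "wrist"; returns a dict with "color" (420x560x3 uint8, red, green, blue), "fx", "fy", "cx", "cy" (pixels), "rvec" (rotation vector, rad) and "tvec" (3), from world to camera coordinates, as OpenCV has them; the wrist camera has in their place "mount" (4x4, takes a point from camera to tool coordinates, whose origin is the TCP and whose axes are the flange's). Camera axes: x right, y down, z forward; pixel columns grow to the right and rows downward; lengths in mm; the calibration is good to about 2 mm. A picture is of the moment at which its call begins: read the wrist's pose just before it. There is no depth.
- sign_off(): hands the job in, once; it reports no verdict.
The state is a dict: "clock": time; "joints": joint angles; "qd": joint speeds; "effort": joint torques, N m; "eef_pos": TCP position; "eef_rot": TCP orientation; "wrist_force": force on the tool from outside, world axes, zero at the start; "moment": the same for the moment, N m; "finger_gap": finger opening in mm.
Only numpy, scipy, OpenCV 4.12 (cv2) and the standard library are available. Lean on these libraries where they do the work, as an engineer would, in place of code of your own. Each camera call takes 0.05 s, during which the arm holds its last target.

## Working session

There is one attempt and no reset: what is moved stays moved. The work goes in short steps, Python scripts to look and compute and a tool call to move; the robot and the scene stay as the last step left them, time stands still between calls to the robot, and variables do not carry over. Pictures are saved under pics/ and viewed, and the job is handed in when it is done.

Besides the shell and the picture viewer there is one more tool, called after "Call:" as name([rows], argument=value, ...), one row to a line, values as JSON. arm_command: Moves the arm, as the interface text tells. Its arguments: {"type":"object","properties":{"deltas":{"type":"array","items":{"type":"object","properties":{"xyz":{"type":"array","items":{"type":"number"}},"turn":{"type":"array","items":{"type":"number"}}}}},"gripper":{"type":"number"},"force":{"type":"number"}},"required":["deltas"]}

```bash
mkdir -p pics; ls; python3 - <<'E'
from cell import *
import cv2
s=read_state(); print({k:s[k] for k in ("clock","eef_pos","eef_rot","wrist_force","finger_gap")})
for n in ("scene","side","wrist"):
    c=camera(n); cv2.imwrite(f"pics/{n}0.png",c["color"][:,:,::-1])
    print(n,{k:c[k] for k in c if k!="color"})
E
```

```text
pics
{'clock': 0.0, 'eef_pos': array([ 206.37235439, -509.53495338,  215.88888765]), 'eef_rot': array([-3.14042088e+00, -6.35274726e-05,  3.84795357e-01]), 'wrist_force': array([-0.13348355,  0.15172944,  0.1960712 ]), 'finger_gap': 93.68050926823607}
scene {'fx': 480.7625086647494, 'fy': 480.7625086647494, 'cx': 272.1090199748369, 'cy': 212.90366357662327, 'rvec': array([ 1.04048261,  2.44227354, -1.04994312]), 'tvec': array([ 337.99214348, -231.01165137, 1540.86265225])}
side {'fx': 490.6472520192852, 'fy': 490.6472520192852, 'cx': 283.830462412417, 'cy': 210.18254693338045, 'rvec': array([ 0.38536998, -2.66867069,  1.37229421]), 'tvec': array([ 522.35019286,  130.30736799, 1048.24246931])}
wrist {'fx': 306.231306351522, 'fy': 306.231306351522, 'cx': 278.43456020016345, 'cy': 209.90521610787133, 'mount': array([[-2.43177715e-04, -9.65701074e-01, -2.59656266e-01,
         7.48694811e+01],
       [ 9.99999834e-01, -9.89989561e-05, -5.68344754e-04,
         3.69815156e-01],
       [ 5.23145440e-04, -2.59656361e-01,  9.65700937e-01,
        -1.68920275e+02],
       [ 0.00000000e+00,  0.00000000e+00,  0.00000000e+00,
         1.00000000e+00]])}
```

View pics/scene0.png

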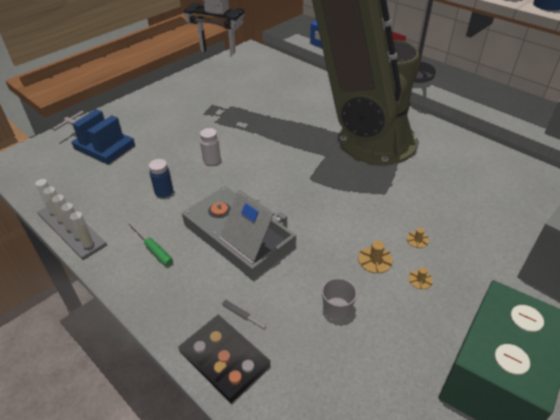

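View pics/side0.png

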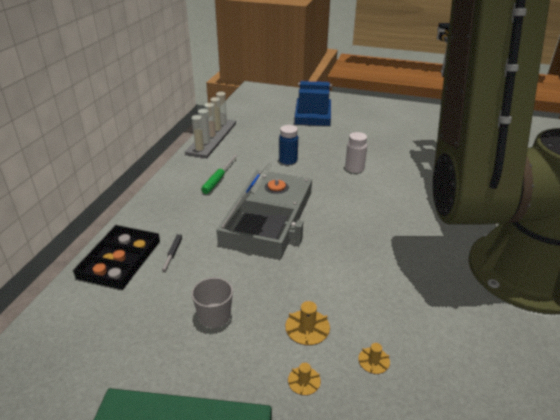

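View pics/wrist0.png

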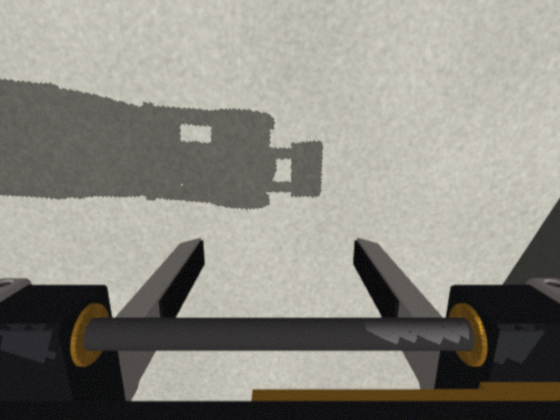

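The scene view shows three brass wheels: a large one at (376,257) and two small ones at (419,238) and (421,279). In the side view they are at (308,322), (375,358) and (304,379). The large one is the candidate. The copper disc at (219,209) is the seat with its pin, and the orange spots in the tray are not parts of the job. Next I'll make close crops.

```bash
cat > h.py <<'E'
import numpy as np, cv2
from cell import *
def cam_RT(c,st=None):
    if "rvec" in c:
        R=cv2.Rodrigues(np.array(c["rvec"]))[0]; t=np.array(c["tvec"]); return R,t
    from scipy.spatial.transform import Rotation as Ro
    Rt=Ro.from_euler("xyz",st["eef_rot"]).as_matrix(); M=c["mount"]
    Rc=Rt@M[:3,:3]; pc=Rt@M[:3,3]+st["eef_pos"]
    return Rc.T,-Rc.T@pc
def ray(c,uv,st=None):
    R,t=cam_RT(c,st); d=R.T@np.array([(uv[0]-c["cx"])/c["fx"],(uv[1]-c["cy"])/c["fy"],1.]); return -R.T@t,d/np.linalg.norm(d)
def onz(c,uv,z,st=None):
    o,d=ray(c,uv,st); return o+d*(z-o[2])/d[2]
def tri(r1,r2):
    (a,d),(b,e)=r1,r2
    A=np.stack([d,-e],1); s=np.linalg.lstsq(A,b-a,rcond=None)[0]
    p,q=a+d*s[0],b+e*s[1]; return (p+q)/2,np.linalg.norm(p-q)
def proj(c,P,st=None):
    R,t=cam_RT(c,st); q=R@np.array(P,float)+t; return np.array([c["fx"]*q[0]/q[2]+c["cx"],c["fy"]*q[1]/q[2]+c["cy"]])
E
python3 - <<'E'
from h import *
a=cv2.imread("pics/scene0.png");b=cv2.imread("pics/side0.png")
def crop(i,x,y,w,h,k): return cv2.resize(i[y:y+h,x:x+w],None,fx=k,fy=k,interpolation=cv2.INTER_CUBIC)
cv2.imwrite("pics/c1.png",crop(a,170,175,140,110,5))
cv2.imwrite("pics/c2.png",crop(b,205,155,130,110,5))
cv2.imwrite("pics/c3.png",np.hstack([crop(a,345,220,100,80,4),crop(b,270,290,100,80,4)]))
E
```

```text
(no output)
```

View pics/c1.png

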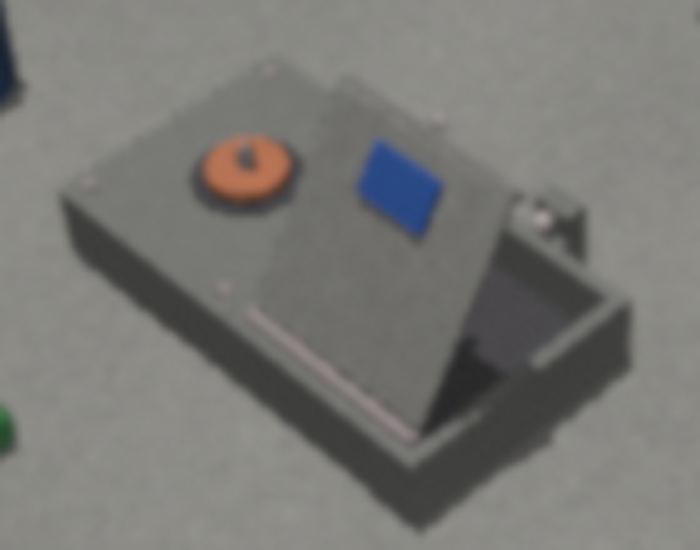

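View pics/c2.png

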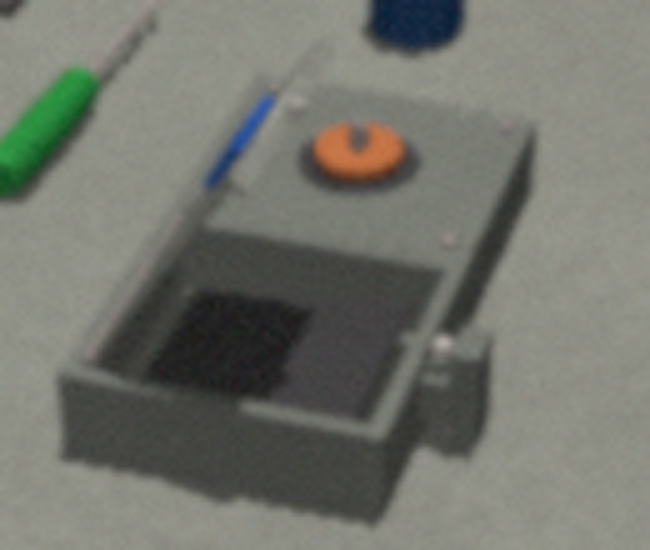

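View pics/c3.png

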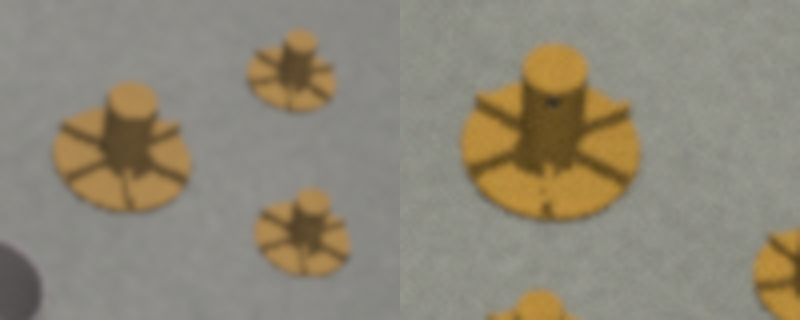

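```bash
python3 - <<'E'
from h import *
np.set_printoptions(precision=1,suppress=True)
S=camera("scene");D=camera("side")
f1=lambda u,v:(170+u/5-.4,175+v/5-.4)
f2=lambda u,v:(205+u/5-.4,155+v/5-.4)
for n,p in dict(A=(62,197),B=(275,58),C=(412,464),Dd=(631,303)).items(): print(n,onz(S,f1(*p),45))
for n,p in dict(B=(532,125),D=(380,435),C=(60,375)).items(): print("side",n,onz(D,f2(*p),45))
def blob(c,lo,hi,roi):
    h=cv2.cvtColor(c["color"],cv2.COLOR_RGB2HSV); m=cv2.inRange(h,lo,hi); x,y,w,hh=roi
    z=np.zeros_like(m); z[y:y+hh,x:x+w]=m[y:y+hh,x:x+w]
    n,l,st,ce=cv2.connectedComponentsWithStats(z); 
    for i in range(1,n):
        if st[i,4]>25: print(st[i],ce[i])
    k=1+np.argmax(st[1:,4]); return l==k,ce[k]
print("seat");m,ce=blob(S,(3,120,80),(16,255,255),(195,190,50,50)); r1=ray(S,ce); print(onz(S,ce,54))
m,ce=blob(D,(3,120,80),(16,255,255),(250,165,50,40)); print(onz(D,ce,54),tri(r1,ray(D,ce)))
print("pin",onz(S,f1(247,148),69),onz(D,f2(358,126),69),tri(ray(S,f1(247,148)),ray(D,f2(358,126))))
print("pad");_,c1=blob(S,(100,120,60),(130,255,255),(230,195,40,40));_,c2=blob(D,(100,120,60),(130,255,255),(240,165,30,35))
print(tri(ray(S,c1),ray(D,c2)))
u1=(345+132/4-.4,220+101/4-.4);u2=(270+155/4-.4,290+70/4-.4)
print("hubtop",onz(S,u1,56),onz(D,u2,56),tri(ray(S,u1),ray(D,u2)))
for nm,c,roi in(("S",S,(345,225,52,60)),("D",D,(270,295,70,60))):
    print(nm); m,ce=blob(c,(12,90,40),(32,255,255),roi)
print("widths", np.linalg.norm(onz(S,(358.3,258),3)-onz(S,(392.7,258),3)))
E
```

```text
A [ 665.1 -149.2   45. ]
B [ 515.6 -150.9   45. ]
C [664.1 112.4  45. ]
Dd [518.5 117.3  45. ]
side B [ 515.2 -149.6   45. ]
side D [519.2 111.7  45. ]
side C [665.5 112.9  45. ]
seat
[211 203  16  12 125] [219.  208.9]
[592.1 -85.5  54. ]
[268 180  18  11 140] [276.2 185.5]
[587.9 -83.5  54. ] (array([589.6, -89. ,  50.2]), np.float64(0.272296670785424))
pin [589.8 -85.7  69. ] [588.7 -85.8  69. ] (array([589.1, -86.7,  68.2]), np.float64(0.44209454575014473))
pad
[242 204  16  17 167] [249.4 212. ]
[247 175  12  17  37] [252.9 182.4]
(array([602.4,  46.1, 138. ]), np.float64(2.226624853754675))
hubtop [416.4 287.1  56. ] [415.8 287.7  56. ] (array([415.9, 286.9,  55.3]), np.float64(0.18178894029928472))
S
[359 241  34  32 758] [375.3 258. ]
D
[ 285  301   45   44 1397] [307.2 324.8]
widths 84.28730039408984
```

Measurements:
- **Housing:** yaw is about 0. The pin tip triangulates to (589, -86, 68), against a nominal height of 69.
- **Cover:** the pad-to-hinge distance is 105 mm, against 104.4 nominal, and the cover angle is about 1.0 rad.
- **Wheel:** the large wheel is at (416, 287), with its disc 84 mm wide and the hub top at z = 55, so this is the right one.

I'll go to the cover first.

Call:
arm_command([
  {"xyz": [0.035,0.0466,0],"turn": [0,0,-0.032]},
  {"xyz": [0.035,0.0466,0],"turn": [0,0,-0.032]},
  {"xyz": [0.035,0.0466,0],"turn": [0,0,-0.032]},
  {"xyz": [0.035,0.0466,0],"turn": [0,0,-0.032]},
  {"xyz": [0.035,0.0466,0],"turn": [0,0,-0.032]},
  {"xyz": [0.035,0.0466,0],"turn": [0,0,-0.032]},
  {"xyz": [0.035,0.0466,0],"turn": [0,0,-0.032]},
  {"xyz": [0.035,0.0466,0],"turn": [0,0,-0.032]},
  {"xyz": [0.035,0.0466,0],"turn": [0,0,-0.032]},
  {"xyz": [0.035,0.0466,0],"turn": [0,0,-0.032]},
  {"xyz": [0.035,0.0466,0],"turn": [0,0,-0.032]},
  {"xyz": [0.035,0.0466,0],"turn": [0,0,-0.032]},
], gripper=1, force=20)

```text
clock: 1.75
eef_pos: [627.3, 51.2, 216.4]
eef_rot: [3.142, -0.0, -0.0]
wrist_force: [0.9, -0.6, 0.1]
finger_gap: 0.6
```

Call:
arm_command([
  {"xyz": [-0.002,-0.001,-0.032]},
  {"xyz": [-0.005,0,-0.031]},
  {"xyz": [-0.009,0,-0.005]},
  {"xyz": [-0.009,0,-0.005]},
  {"xyz": [-0.008,0,-0.0065]},
  {"xyz": [-0.008,0,-0.0065]},
  {"xyz": [-0.007,0,-0.008]},
  {"xyz": [-0.0065,0,-0.008]},
  {"xyz": [-0.005,0,-0.0095]},
  {"xyz": [-0.0055,0,-0.0095]},
  {"xyz": [-0.0035,0,-0.0075]},
  {"xyz": [-0.0035,0,-0.0075]},
])

```text
validation failed for argument at $.de...
```

```bash
python3 - <<'E'
from h import *
D=camera("side");S=camera("scene")
k=lambda i,x,y:cv2.resize(i[y:y+110,x:x+100,::-1],None,fx=4,fy=4,interpolation=cv2.INTER_CUBIC)
cv2.imwrite("pics/p1.png",np.hstack([k(S["color"],200,165),k(D["color"],215,150)]))
E
```

```text
(no output)
```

View pics/p1.png

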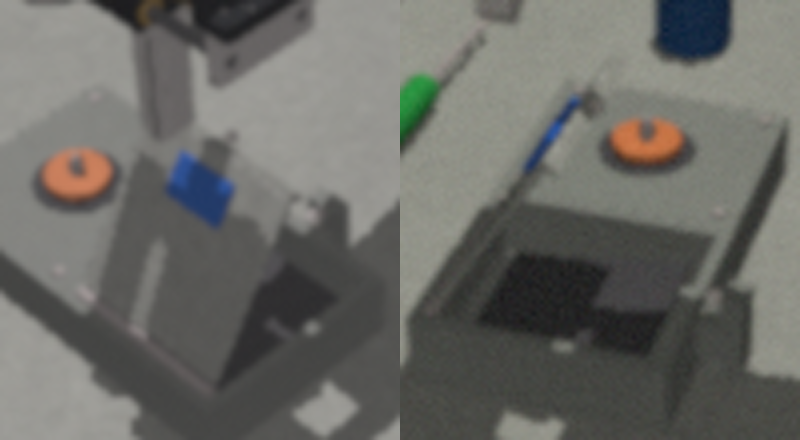

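The move was refused, so nothing moved: the cover is still open and the tool is hovering above it. I'll resend with every field filled in.

Call:
arm_command([
  {"xyz": [-0.002,-0.001,-0.032],"turn": [0,0,0]},
  {"xyz": [-0.005,0,-0.031],"turn": [0,0,0]},
  {"xyz": [-0.009,0,-0.005],"turn": [0,0,0]},
  {"xyz": [-0.009,0,-0.005],"turn": [0,0,0]},
  {"xyz": [-0.008,0,-0.0065],"turn": [0,0,0]},
  {"xyz": [-0.008,0,-0.0065],"turn": [0,0,0]},
  {"xyz": [-0.007,0,-0.008],"turn": [0,0,0]},
  {"xyz": [-0.0065,0,-0.008],"turn": [0,0,0]},
  {"xyz": [-0.005,0,-0.0095],"turn": [0,0,0]},
  {"xyz": [-0.0055,0,-0.0095],"turn": [0,0,0]},
  {"xyz": [-0.0035,0,-0.0075],"turn": [0,0,0]},
  {"xyz": [-0.0035,0,-0.0075],"turn": [0,0,0]},
])

```text
clock: 3.35
eef_pos: [554.3, 48.4, 80.0]
eef_rot: [3.142, -0.0, 0.001]
wrist_force: [0.0, 0.1, 0.2]
finger_gap: 0.5
```

```bash
python3 - <<'E'
from h import *
D=camera("side");S=camera("scene")
k=lambda i,x,y:cv2.resize(i[y:y+110,x:x+100,::-1],None,fx=4,fy=4,interpolation=cv2.INTER_CUBIC)
cv2.imwrite("pics/p2.png",np.hstack([k(S["color"],200,165),k(D["color"],215,150)]))
E
```

```text
(no output)
```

View pics/p2.png

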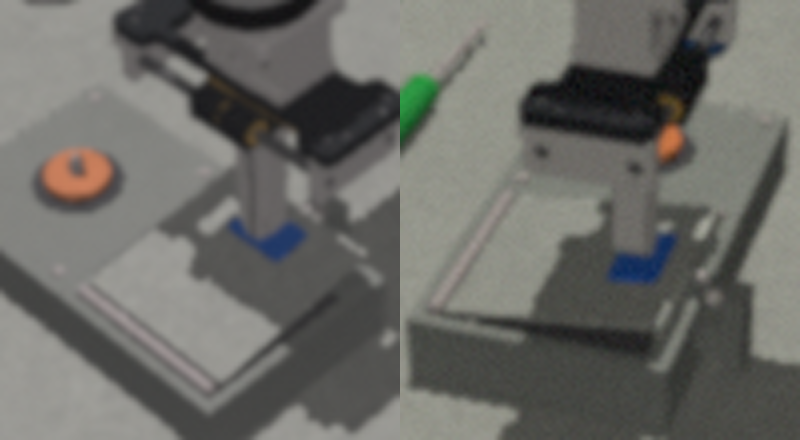

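The tip is sitting on the blue pad and the cover is nearly shut. Now I'll press through the catch.

Call:
arm_command([
  {"xyz": [-0.003,0.001,-0.005],"turn": [0,0,0]},
  {"xyz": [-0.002,0,-0.005],"turn": [0,0,0]},
  {"xyz": [-0.001,0,-0.004],"turn": [0,0,0]},
  {"xyz": [0,0,-0.002],"turn": [0,0,0]},
  {"xyz": [0,0,0],"turn": [0,0,0]},
])

```text
clock: 4.08
eef_pos: [548.2, 49.5, 65.0]
eef_rot: [3.142, 0.001, 0.001]
wrist_force: [-5.0, -0.9, 11.0]
finger_gap: 0.6
```

Call:
arm_command([
  {"xyz": [0,0,-0.001],"turn": [0,0,0]},
  {"xyz": [0,0,0],"turn": [0,0,0]},
])

```text
clock: 4.32
eef_pos: [548.2, 49.5, 64.7]
eef_rot: [-3.142, 0.0, 0.001]
wrist_force: [-8.4, -0.9, 20.3]
finger_gap: 0.7
```

Call:
arm_command([
  {"xyz": [0,0,0.02],"turn": [0,0,0]},
  {"xyz": [0,0,0.05],"turn": [0,0,0]},
  {"xyz": [0,0.02,0.05],"turn": [0,0,0]},
])

```text
clock: 4.7
eef_pos: [547.9, 69.0, 184.3]
eef_rot: [3.141, 0.002, -0.001]
wrist_force: [0.4, 0.4, 0.3]
finger_gap: 0.2
```

```bash
python3 - <<'E'
from h import *
np.set_printoptions(precision=1,suppress=True)
D=camera("side");S=camera("scene")
k=lambda i,x,y:cv2.resize(i[y:y+110,x:x+100,::-1],None,fx=4,fy=4,interpolation=cv2.INTER_CUBIC)
cv2.imwrite("pics/p3.png",np.hstack([k(S["color"],200,165),k(D["color"],215,150)]))
# neighbours
for n,u,v in (("small1",(419,238),(375,358)),("small2",(421,279),(304,379))): print(n,onz(S,u,5),onz(D,v,5))
print("bucket",onz(S,(339,290),65),onz(D,(213,293),65))
print(read_state()["joints"])
E
```

```text
small1 [282.3 327.6   5. ] [285.5 323.    5. ]
small2 [393.2 402.3   5. ] [393.7 399.5   5. ]
bucket [589.2 307.6  65. ] [588.8 312.5  65. ]
[0.1 0.3 1.5 0.  1.3 1.6]
```

View pics/p3.png

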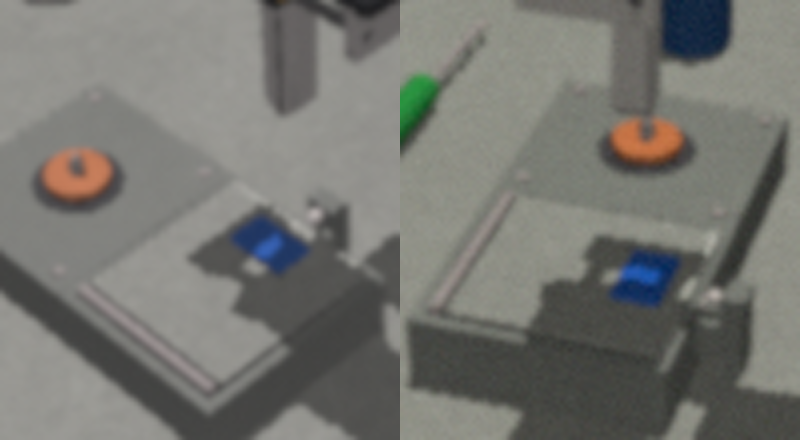

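The cover stays flat under its catch with the tool clear. The large wheel's small look-alikes are at about (284,325) and (393,400), both outside the jaw sweep. Moving above the wheel.

Call:
arm_command([
  {"xyz": [-0.0264,0.0436,-0.005],"turn": [0,0,0]},
  {"xyz": [-0.0264,0.0436,-0.005],"turn": [0,0,0]},
  {"xyz": [-0.0264,0.0436,-0.005],"turn": [0,0,0]},
  {"xyz": [-0.0264,0.0436,-0.005],"turn": [0,0,0]},
  {"xyz": [-0.0264,0.0436,-0.005],"turn": [0,0,0]},
  {"xyz": [0,0,0],"turn": [0,0,0]},
], gripper=0)

```text
clock: 5.55
eef_pos: [414.4, 289.2, 157.3]
eef_rot: [3.141, 0.002, 0.005]
wrist_force: [-0.0, -1.0, -0.0]
finger_gap: 57.2
```

```bash
python3 - <<'E'
from h import *
np.set_printoptions(precision=1,suppress=True)
s=read_state();W=camera("wrist");print(s["eef_pos"],s["eef_rot"],s["finger_gap"])
cv2.imwrite("pics/w1.png",W["color"][:,:,::-1])
print(proj(W,(416,287,56),s))
E
```

```text
[414.4 289.2 157.3] [3.1 0.  0. ] 57.22214657354032
[280.3 210.5]
```

View pics/w1.png

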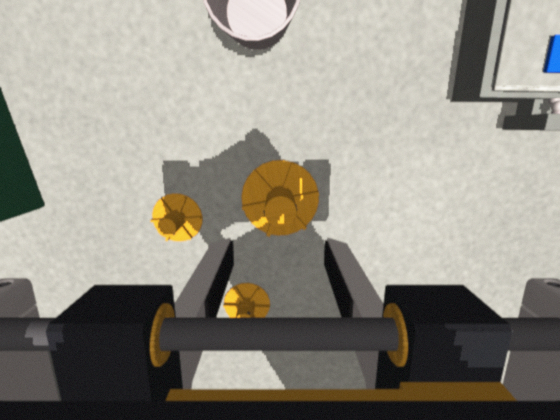

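The wrist view shows the large wheel at (280,198), with its hub top at (280,210), which matches the predicted (280.3,210.5). Descending to grip above the paddles.

Call:
arm_command([
  {"xyz": [0.0016,-0.0022,-0.04],"turn": [0,0,0]},
  {"xyz": [0,0,-0.045],"turn": [0,0,0]},
  {"xyz": [0,0,-0.03],"turn": [0,0,0]},
  {"xyz": [0,0,-0.01],"turn": [0,0,0]},
  {"xyz": [0,0,0],"turn": [0,0,0]},
])

```text
clock: 6.22
eef_pos: [418.4, 284.7, 33.5]
eef_rot: [3.141, 0.0, -0.0]
wrist_force: [-0.7, 0.5, -1.0]
finger_gap: 93.9
```

```bash
python3 - <<'E'
from h import *
D=camera("side");S=camera("scene")
k=lambda i,x,y:cv2.resize(i[y:y+110,x:x+100,::-1],None,fx=4,fy=4,interpolation=cv2.INTER_CUBIC)
cv2.imwrite("pics/g1.png",np.hstack([k(S["color"],330,190),k(D["color"],260,250)]))
E
```

```text
(no output)
```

View pics/g1.png

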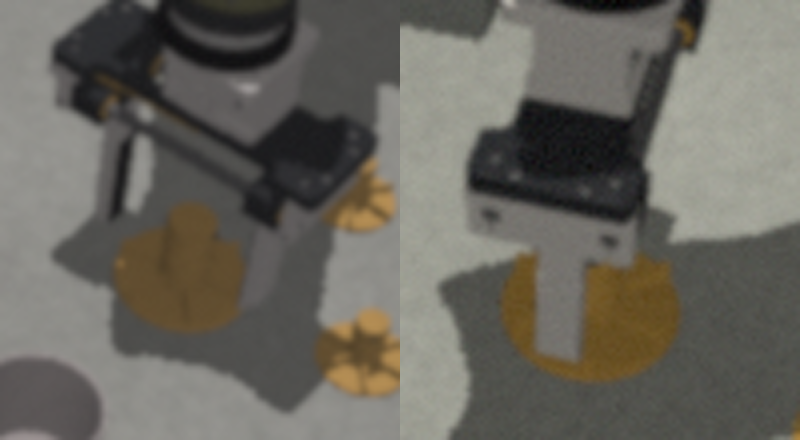

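The jaws straddle the hub and the tips are above the paddles. I'll centre by about 2 mm, close, then lift.

Call:
arm_command([
  {"xyz": [-0.0024,0.0023,-0.001],"turn": [0,0,0]},
  {"xyz": [0,0,0],"turn": [0,0,0]},
])

```text
clock: 6.58
eef_pos: [415.7, 287.8, 33.0]
eef_rot: [-3.141, -0.001, 0.001]
wrist_force: [-0.4, -0.5, -0.5]
finger_gap: 94.1
```

Call:
arm_command([
  {"xyz": [0,0,0],"turn": [0,0,0]},
  {"xyz": [0,0,0],"turn": [0,0,0]},
  {"xyz": [0,0,0],"turn": [0,0,0]},
  {"xyz": [0,0,0],"turn": [0,0,0]},
  {"xyz": [0,0,0],"turn": [0,0,0]},
  {"xyz": [0,0,0],"turn": [0,0,0]},
  {"xyz": [0,0,0],"turn": [0,0,0]},
  {"xyz": [0,0,0],"turn": [0,0,0]},
], gripper=1, force=50)

```text
clock: 7.58
eef_pos: [415.6, 287.5, 32.4]
eef_rot: [3.142, 0.0, 0.001]
wrist_force: [0.0, 0.6, -0.0]
finger_gap: 29.2
```

Call:
arm_command([
  {"xyz": [0,0,0.02],"turn": [0,0,0]},
  {"xyz": [0,0,0.05],"turn": [0,0,0]},
  {"xyz": [0,0,0.05],"turn": [0,0,0]},
  {"xyz": [0,0,0],"turn": [0,0,0]},
])

```text
clock: 8.07
eef_pos: [416.8, 288.2, 155.5]
eef_rot: [-3.139, -0.005, 0.001]
wrist_force: [-0.6, -0.5, -4.6]
finger_gap: 29.4
```

Call:
arm_command([
  {"xyz": [0.0217,-0.0467,0],"turn": [0,0,0]},
  {"xyz": [0.0217,-0.0467,0],"turn": [0,0,0]},
  {"xyz": [0.0217,-0.0467,0],"turn": [0,0,0]},
  {"xyz": [0.0217,-0.0467,0],"turn": [0,0,0]},
  {"xyz": [0.0217,-0.0467,0],"turn": [0,0,0]},
  {"xyz": [0.0217,-0.0467,0],"turn": [0,0,0]},
  {"xyz": [0.0217,-0.0467,0],"turn": [0,0,0]},
  {"xyz": [0.0218,-0.0467,0],"turn": [0,0,0]},
  {"xyz": [0,0,0],"turn": [0,0,0]},
  {"xyz": [0,0,0],"turn": [0,0,0]},
])

```text
clock: 9.32
eef_pos: [588.6, -85.7, 150.7]
eef_rot: [-3.141, 0.003, 0.0]
wrist_force: [0.4, 0.0, -4.8]
finger_gap: 29.1
```

```bash
python3 - <<'E'
from h import *
np.set_printoptions(precision=1,suppress=True)
s=read_state();print(s["eef_pos"],s["eef_rot"],s["finger_gap"],s["wrist_force"])
D=camera("side");S=camera("scene")
p=s["eef_pos"]
print("expected hubtop",proj(S,p+[0,0,23.4]),proj(D,p+[0,0,23.4]),"under",proj(S,p-[0,0,32.6]),proj(D,p-[0,0,32.6]))
k=lambda i,x,y:cv2.resize(i[y:y+110,x:x+100,::-1],None,fx=4,fy=4,interpolation=cv2.INTER_CUBIC)
cv2.imwrite("pics/h1.png",np.hstack([k(S["color"],170,130),k(D["color"],230,90)]))
E
```

```text
[588.6 -85.7 150.7] [-3.1  0.   0. ] 29.095122774430905 [ 0.4  0.  -4.8]
expected hubtop [215.2 172.3] [276.4 141.5] under [217.5 189.6] [276.3 162.4]
```

View pics/h1.png

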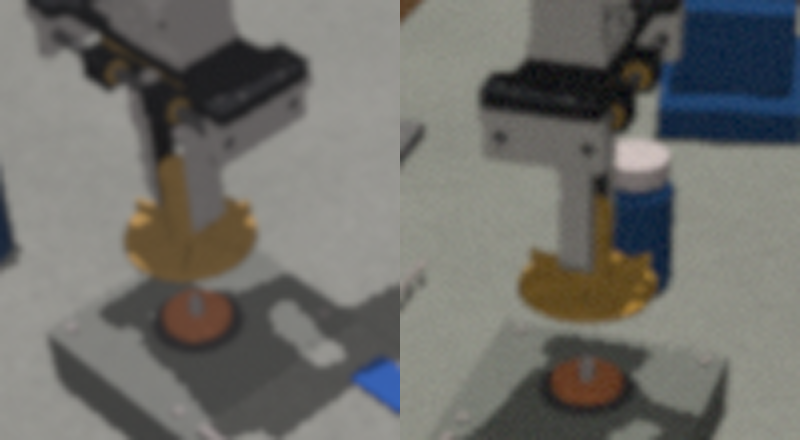

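The wheel hangs level, with its disc centre within 0.5 px of the TCP projection in both views. The wrist force is 4.8 N, which matches its weight. The pin is at about (589.2,-85.8). Descending over the pin.

Call:
arm_command([
  {"xyz": [0.0006,0,-0.02],"turn": [0,0,0]},
  {"xyz": [0,0,-0.015],"turn": [0,0,0]},
  {"xyz": [0,0,-0.008],"turn": [0,0,0]},
  {"xyz": [0,0,0],"turn": [0,0,0]},
  {"xyz": [0,0,-0.003],"turn": [0,0,0]},
  {"xyz": [0,0,-0.003],"turn": [0,0,0]},
  {"xyz": [0,0,0],"turn": [0,0,0]},
])

```text
clock: 10.3
eef_pos: [589.9, -86.1, 103.4]
eef_rot: [-3.142, 0.0, 0.001]
wrist_force: [-0.4, 0.0, -4.1]
finger_gap: 29.3
```

Call:
arm_command([
  {"xyz": [0,0,-0.003],"turn": [0,0,0]},
  {"xyz": [0,0,-0.003],"turn": [0,0,0]},
  {"xyz": [0,0,0],"turn": [0,0,0]},
])

```text
clock: 10.68
eef_pos: [589.8, -86.2, 97.2]
eef_rot: [3.142, 0.0, 0.001]
wrist_force: [0.1, -0.5, -3.3]
finger_gap: 29.3
```

Call:
arm_command([
  {"xyz": [0,0,-0.002],"turn": [0,0,0]},
  {"xyz": [0,0,-0.002],"turn": [0,0,0]},
  {"xyz": [0,0,-0.002],"turn": [0,0,0]},
  {"xyz": [0,0,0],"turn": [0,0,0]},
])

```text
clock: 11.18
eef_pos: [589.8, -86.6, 91.2]
eef_rot: [3.141, 0.0, 0.001]
wrist_force: [-1.4, -5.2, -3.4]
finger_gap: 29.6
```

Underside is at about 58.6, so it is on the pin (tip at 69). A side force of -5 N in y says the bore is rubbing, so I'll shift a little in -y.

Call:
arm_command([
  {"xyz": [-0.0003,-0.001,0],"turn": [0,0,0]},
  {"xyz": [0,0,0],"turn": [0,0,0]},
])

```text
clock: 11.42
eef_pos: [589.6, -86.9, 91.3]
eef_rot: [-3.141, 0.0, 0.001]
wrist_force: [-0.2, -0.3, -4.7]
finger_gap: 29.4
```

Call:
arm_command([
  {"xyz": [0,-0.0005,-0.002],"turn": [0,0,0]},
  {"xyz": [0,0,-0.002],"turn": [0,0,0]},
  {"xyz": [0,0,-0.002],"turn": [0,0,0]},
  {"xyz": [0,0,0],"turn": [0,0,0]},
])

```text
clock: 11.92
eef_pos: [589.7, -87.5, 85.8]
eef_rot: [-3.141, -0.0, 0.001]
wrist_force: [-3.4, 0.4, 3.4]
finger_gap: 29.2
```

Call:
arm_command([
  {"xyz": [0,0,-0.002],"turn": [0,0,0]},
  {"xyz": [0,0,-0.002],"turn": [0,0,0]},
  {"xyz": [0,0,0],"turn": [0,0,0]},
])

```text
clock: 12.3
eef_pos: [589.8, -87.5, 81.9]
eef_rot: [-3.142, -0.001, 0.001]
wrist_force: [-4.5, 2.1, 7.7]
finger_gap: 29.7
```

Contact was at about 86.3, as expected. The seat force is now 12 N, about what the spring should give at 4.7 mm travel. Continuing to the bottom, with a slight -x relief.

Call:
arm_command([
  {"xyz": [-0.0005,0.0002,-0.001],"turn": [0,0,0]},
  {"xyz": [0,0,-0.0015],"turn": [0,0,0]},
  {"xyz": [0,0,0],"turn": [0,0,0]},
])

```text
clock: 12.68
eef_pos: [589.8, -87.5, 79.8]
eef_rot: [3.141, -0.002, 0.001]
wrist_force: [-2.7, 1.8, 9.2]
finger_gap: 29.2
```

Call:
arm_command([
  {"xyz": [0,0,-0.001],"turn": [0,0,0]},
  {"xyz": [0,0,0],"turn": [0,0,0]},
])

```text
clock: 12.92
eef_pos: [589.8, -87.5, 79.4]
eef_rot: [3.141, -0.002, 0.001]
wrist_force: [-5.3, 2.2, 14.7]
finger_gap: 29.4
```

Call:
arm_command([
  {"xyz": [0,0,-0.001],"turn": [0,0,0]},
  {"xyz": [0,0,0],"turn": [0,0,0]},
  {"xyz": [0,0,0],"turn": [0,0,0]},
], force=60)

```text
clock: 13.3
eef_pos: [589.9, -87.5, 79.3]
eef_rot: [3.141, -0.003, 0.001]
wrist_force: [-8.5, 2.6, 23.2]
finger_gap: 29.2
```

```bash
python3 - <<'E'
from h import *
np.set_printoptions(precision=1,suppress=True)
D=camera("side");S=camera("scene");s=read_state();print(s["eef_pos"],s["eef_rot"],s["wrist_force"],s["finger_gap"])
k=lambda i,x,y:cv2.resize(i[y:y+110,x:x+100,::-1],None,fx=4,fy=4,interpolation=cv2.INTER_CUBIC)
cv2.imwrite("pics/f1.png",np.hstack([k(S["color"],190,160),k(D["color"],220,140)]))
cv2.imwrite("pics/f2.png",S["color"][:,:,::-1])
p=np.array([589.5,-86.5,0]);print("disc edge bottom centre if down",proj(S,p+[0,0,47]),proj(D,p+[0,0,47]),proj(D,p+[0,0,54]))
E
```

```text
[590.  -87.5  79.3] [ 3.1 -0.   0. ] [-8.5  2.7 23.2] 29.304509782100595
disc edge bottom centre if down [219.7 210.2] [275.9 187.1] [275.9 184.8]
```

View pics/f1.png

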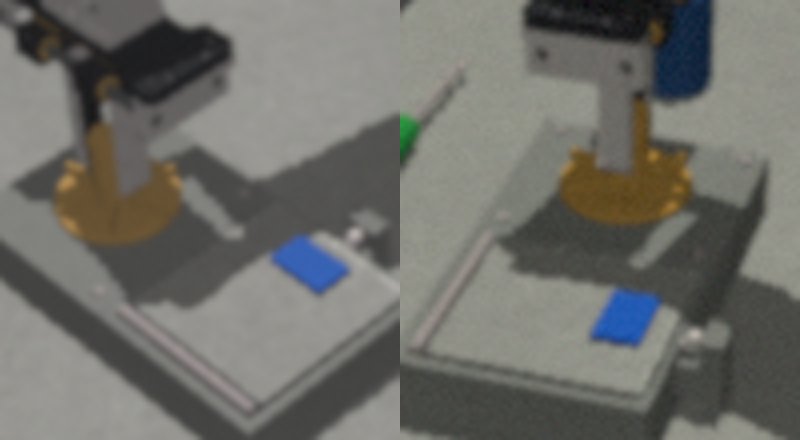

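View pics/f2.png

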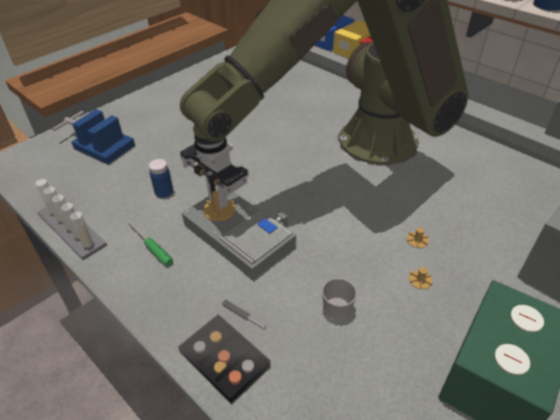

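The disc sits low and level on the seat at (219,211), the cover is flat with its pad at (268,226), and the other objects that can be seen haven't moved. Travel has stopped: the last 1 mm command moved 0.1 mm and added 8.5 N.

```bash
python3 -c "
from cell import *
print(sign_off())"
```

```text
the job is handed in; nothing more can be done
None
```

The cover is shut and the large brass wheel is on the drive pin, held pressed fully down. I handed the job in at about 13.4 s, with the gripper still closed on the hub at a 60 N grip setting.

- **Cover:** I pressed the blue pad down until it stopped at the expected height for shut, with about 20 N on it. The pictures after letting go and at the end show it still shut.
- **Wheel choice:** I took the largest of the three. Its disc measured 84 mm across, its hub top was at z ≈ 55 mm, and it weighed about 0.45 kg when lifted.
- **Fitting:** On the way down the bore rubbed the pin with about 5 N, and a 1 mm shift in -y cleared it. It then met the sprung seat at about the expected height. The seat pushed back about as its spring should until it bottomed.
- **Pressed down:** The tool went down about 7 mm from seat contact to the stop. The last 1 mm command moved only 0.1 mm, and the wrist force rose to 23 N.

**What didn't fully agree:**
- One move call was refused for its format and moved nothing, so I resent it.
- About 8 N of sideways force in x remains at the end. The same showed while pressing the cover, so I took it as the arm flexing.
- In the last scene picture the arm hides the silver canister. The bucket, blue canister, punch and screwdriver look unmoved, judged by eye.

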